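# Lift the spacer out of the narrow well with the sprung tongs

## Task

The sprung tongs stand in a narrow white well with a small steel spacer between the ends of their legs. Squeeze the tongs shut to grip the spacer, lift it out of the well and, still squeezing, lower it into the square steel cup until the tongs' cross frame rests on the cup's rim. Then let go, leaving the tongs standing upright in the cup with the spacer on the cup's floor.

Things in the scene. Friction and masses are not known exactly. Their poses are not given: they have to be found in the camera images.
- tongs: Sprung parallel tongs, upright, loose, 0.18 kg. Origin: midway between the two finger paddles, at the height to grip; z up, y the way they are squeezed. Paddles: 22 mm wide (x), from 28 below to 24 mm above the origin, outer faces 54 mm apart open, 38 mm when holding the spacer, 34 mm shut, free above. They move evenly, parallel, springing open with 3 to 6 N a side. Squeeze with 15 to 30 N.
- tongs_tip (a point): Midway between the leg ends, 124 mm below the tongs' origin. Legs 14 mm wide (x), 4 mm thick, inner faces 36 mm apart open; each leg moves with its paddle. The open cross frame, 44 (x) by 120 (y) by 12 mm, its underside 40 mm below the tongs' origin, lies on the well: a fixed white block 64 x 86 x 95 mm high, pocket 34 (x) by 54 mm (y), floor at 6 mm. A like block without tongs is a spare.
- spacer: Plain steel ring, 20 mm outside diameter, 8 mm hole, 16 mm tall, 30 g, loose, standing on the well's floor between the legs of the tongs, whose ends reach 11 mm down its side. Origin at the centre of its underside, z along its axis.
- cup: Square cup of bare sheet steel, 72 x 72 mm outside, 66 x 66 mm inside, 95 mm high, fixed, empty, open at the top; walls and floor 3 mm. Origin at the centre of its underside on the table, x and y square to its walls, z up. The tongs' frame bridges its rim in any of the four ways square to its walls; the tongs' origin is then 135 mm above the table.
Mind the look-alikes: they are no part of the job. Leave any blue look-alike of the cup alone.

How it is judged:
On the way, in this order (a step that is already met when the one before it is completed fails the run):
1. the spacer is out of the well, gripped between the legs of the tongs (its underside above 95 mm) (height (world z) of spacer above 0.095 m and contact force between tongs and spacer above 0.3 N), for 0.1 s.
2. the spacer, still gripped by the tongs, is lowered into the cup to within 15 mm of its floor (horizontal distance between spacer and cup below 0.035 m and z of spacer in the frame of cup below 0.018 m and contact force between tongs and spacer above 0.3 N and contact force between the fingers and tongs above 1 N), for 0.1 s.
At the end, for the whole second after the job is handed in: The spacer is at rest on the floor of the cup, standing or lying (origin within 45 mm of the cup's axis, under 30 mm high); the tongs are at rest in the cup, frame on its rim (origin 125 to 145 mm high, within 30 mm of the axis, upright within 10 degrees) (horizontal distance between spacer and cup below 0.045 m and z of spacer in the frame of cup below 0.03 m and z of tongs in the frame of cup between 0.125 and 0.145 m and horizontal distance between tongs and cup below 0.03 m and angle between tongs's own z axis and vertical below 0.18 rad and linear speed of each of tongs, spacer below 0.02 m/s); the robot touches nothing.
It also fails if it takes over 43 s, if anything falls off the work surface, if the arm or the gripper's body presses on something with over 40 N, if the wrist force passes 120 N, or if a joint passes its speed limit or range.

## Robot

A 6-joint arm with a two-finger parallel gripper is mounted at the origin on the work surface. World frame = base frame: x ahead of the robot, y to its left, z up, the work surface at z = 0. Lengths are in m, angles in rad, forces in N, time in s.
With the tool pointing down it reaches from about 0.375 to 0.9 m from the base axis. Payload 3.1 kg.
Tool frame: the origin (TCP) lies midway between the tips of the shut fingers; the grasp point (between the pads) lies 19 mm behind it; x points along the fingers, y is the direction in which the jaws open and shut, and the axes are right-handed (so a half turn about x gives the same grasp; the last joint's range is limited). The gripper opens to 87 mm and grips with 3 to 60 N. Pads are 19 mm wide; open, the fingers measure 117 mm over their backs; the gripper's body (75 mm by 190 mm) begins 51 mm behind the grasp point.
Start: joints at [0.967, 0.527, 1.433, -0, 1.181, -0.178], TCP at [0.258, 0.569, 0.201] pointing down, gripper open.
Joint ranges: [-3.08, 3.08], [-0.75, 2.2], [0.22, 2.44], [-1.43, 4.57], [0, 2.65], [-2.85, 2.85]. Speed limits (rad/s): [2.79, 2.79, 3.14, 3.14, 3.14, 3.14].

## Interface

Orientations are given as a unit quaternion [x, y, z, w].
In Python, from rig import get_obs, imaging, robot gives the robot as it stands.
- The arm moves only by the shell command python3 -m inch 'ROWS' [FORCE]. ROWS is JSON, a list of rows, each a list of 3 entries, a list of its own where there are three numbers: the finger opening in mm, from 0 to 87, then the shift along the tool's x, y, z in mm, then the turn, a rotation vector about the tool's x, y, z in degrees. In form: [[grip, [dx, dy, dz], [wx, wy, wz]], ...]. A call has 1 to 12 rows; each row shifts and turns the pose as measured when the row begins, along the tool's axes as they then stand; what a row does not reach is not made up. A row lasts 1/8 s, in which the tool goes at most 62.5 mm and 10.7 degrees, less where a joint would pass 70% of its speed; a pose out of reach is approached as far as the arm can. A call with a gripper value outside its range is refused whole. The fingers move at their own pace and stop on an object; FORCE is the grip in N (left out, the last holds). Time passes only in rows, so rows that do not move let the fingers close. It gives the time, the measured TCP pose, the force and the opening at its end, in the units of the state.
- get_obs(): the state, without advancing time (a new reading comes with each control period).
- imaging.camera(name): name is "scene" or "top" or "wrist"; returns the picture (400x640x3 uint8, red, green, blue); there is no depth.
- imaging.camera_params(name): a dict with "camera_matrix" (3x3 intrinsics, pixels), "k1" (the pictures are not rectified: a ray, as slopes to the right and down, at radius r is drawn at 1 + k1 r^2 times it, then the intrinsics apply), "xyz" and "rotation" of the camera in the world. Camera axes: x right, y down, z forward; pixel columns grow to the right and rows downward; lengths in m; the calibration is good to about 2 mm. A picture is of the moment at which its call begins: read the wrist's pose just before it. camera_params takes no time and is no camera call; for the wrist camera it gives the pose at the moment of the call.
- robot.hand_in(): hands the job in, once; it reports no verdict.
Trained networks look in the newest picture that a camera, given by its name, has taken for a name from the list of things; names that differ only in an ending like _2 or _b are one class to them, and where a whole thing is asked for, a point or a joint stands for the part that bears it (a point fixed in the world has none). Each returns a list of dicts, best first, with "confidence" (0 to 1); they miss things now and then, are a little off and sometimes report something else, mostly with a low value. They report only what shows in the picture. A call takes as long as a camera call. They do not tell look-alikes from the thing itself.
- imaging.cut_out(camera, target): "pixels" (400x640 bool, what is visible of it) and "box" ([centre column, centre row, width, height] in pixels, round what is visible of it).
- imaging.tip_of(camera, target): "pixel" ([column, row] in pixels: a listed point, or the origin of a listed thing).
The state is a dict: "time": time; "q": joint angles; "joint_velocities": joint speeds; "joint_torque": joint torques, N m; "position": TCP position; "tool_rot": TCP orientation; "ft_force": force on the tool from outside, world axes, zero at the start; "moment": the same for the moment, N m; "grip_width": finger opening in m.
Only numpy, scipy, OpenCV 4.12 (cv2) and the standard library are available. Lean on these libraries where they do the work, as an engineer would, in place of code of your own. Each camera call takes 0.05 s, during which the arm holds its last target. There are 200 camera calls.

## Working session

There is one attempt and no reset: what is moved stays moved. The work goes in short steps, Python scripts to look and compute and a shell command to move; the robot and the scene stay as the last step left them, time stands still between calls to the robot, and variables do not carry over. Pictures are saved under pics/ and viewed, about 8 in all and at most 12, crops included, and the job is handed in when it is done.

```bash
ls; mkdir -p pics; cat > h.py <<'E'
import numpy as np, cv2
from rig import get_obs, imaging, robot
from scipy.spatial.transform import Rotation as R
def cam(n):
    p=imaging.camera_params(n); im=imaging.camera(n); return im,p
def rot(p):
    r=np.array(p["rotation"],float)
    return r if r.shape==(3,3) else R.from_quat(r).as_matrix()
def ray(p,uv):
    K=np.array(p["camera_matrix"]); d=np.array([(uv[0]-K[0,2])/K[0,0],(uv[1]-K[1,2])/K[1,1]])
    s=d.copy()
    for _ in range(20): s=d/(1+p["k1"]*(s@s))
    return np.array(p["xyz"]), rot(p)@np.array([s[0],s[1],1])
def atz(p,uv,z):
    o,d=ray(p,uv); return o+d*(z-o[2])/d[2]
def proj(p,X):
    K=np.array(p["camera_matrix"]); c=rot(p).T@(np.array(X)-p["xyz"]); s=c[:2]/c[2]; s=s*(1+p["k1"]*(s@s))
    return K[0,0]*s[0]+K[0,2],K[1,1]*s[1]+K[1,2]
def save(n,im): cv2.imwrite(f"pics/{n}.png",im[:,:,::-1])
E
python3 - <<'E'
from h import *
o=get_obs(); print({k:np.round(v,3) for k,v in o.items()})
ims=[]
for n in("scene","top"):
    im,p=cam(n); ims.append(im); print(n,p)
    save(n,im)
    for t in("tongs","cup","spacer"):
        for d in imaging.tip_of(n,t): print(n,t,np.round(d["pixel"],1),round(d["confidence"],2), np.round(atz(p,d["pixel"],dict(tongs=.135,cup=0,spacer=.006)[t]),3))
        for d in imaging.cut_out(n,t): print(n,t,"box",np.round(d["box"],0),round(d["confidence"],2))
E
```

```text
pics
{'time': np.float64(0.0), 'q': array([ 0.967,  0.528,  1.434,  0.   ,  1.181, -0.179]), 'joint_velocities': array([ 0.001, -0.001, -0.003, -0.001, -0.001, -0.002]), 'joint_torque': array([ -0.   , -44.004, -17.66 ,   0.063,   0.058,  -0.   ]), 'position': array([0.258, 0.569, 0.2  ]), 'tool_rot': array([ 0.149,  0.691, -0.15 ,  0.691]), 'ft_force': array([-0.396,  0.827,  0.35 ]), 'moment': array([ 0.016, -0.004,  0.049]), 'grip_width': np.float64(0.087)}
scene {'camera_matrix': array([[383.09735114,   0.        , 323.8592488 ],
       [  0.        , 383.09735114, 194.94774203],
       [  0.        ,   0.        ,   1.        ]]), 'k1': -0.06968588260033352, 'xyz': array([ 0.93108961, -0.2914397 ,  0.70140138]), 'rotation': array([ 0.84808301,  0.39904237, -0.15101446, -0.31418949])}
scene tongs [182.  250.9] 0.93 [ 0.493 -0.257  0.135]
scene tongs box [186. 262.  60.  69.] 0.72
scene cup [377.  184.8] 0.95 [0.52  0.213 0.   ]
scene cup [432.1 216.6] 0.84 [0.673 0.241 0.   ]
scene cup [377.5 132.8] 0.79 [0.379 0.354 0.   ]
scene cup [409.3 159.6] 0.73 [0.51  0.342 0.   ]
scene c
[... 304 characters left out ...]
 0.        ,   1.        ]]), 'k1': -0.058626675463567375, 'xyz': array([0.47668237, 0.06211279, 0.95178218]), 'rotation': array([ 0.71353721, -0.69936034,  0.03907106, -0.01527162])}
top tongs [443.3 221.4] 0.89 [ 0.492 -0.249  0.135]
top tongs box [441. 220.  58.  42.] 0.83
top tongs box [243. 205.  44.  39.] 0.53
top cup [229.9 144.5] 0.82 [0.681 0.253 0.   ]
top cup [184.6 256.5] 0.77 [0.394 0.357 0.   ]
top cup [192.1 208.5] 0.62 [0.515 0.343 0.   ]
top cup [244.2 207.5] 0.58 [0.52  0.211 0.   ]
top cup box [240. 206.  42.  39.] 0.91
top cup box [178. 259.  50.  40.] 0.81
top cup box [226. 144.  42.  44.] 0.72
top cup box [185. 204.  45.  38.] 0.57
top cup box [439. 224.  47.  40.] 0.33
```

```bash
python3 - <<'E'
import cv2,numpy as np
a=cv2.imread("pics/scene.png");b=cv2.imread("pics/top.png")
f=lambda im,x0,y0,x1,y1:cv2.resize(im[y0:y1,x0:x1],(400,300),interpolation=cv2.INTER_CUBIC)
cv2.imwrite("pics/m1.png",np.vstack([np.hstack([f(a,330,80,490,240),f(a,100,180,260,300)]),np.hstack([f(b,140,110,290,290),f(b,370,160,530,280)])]))
E
```

```text
(no output)
```

View pics/m1.png

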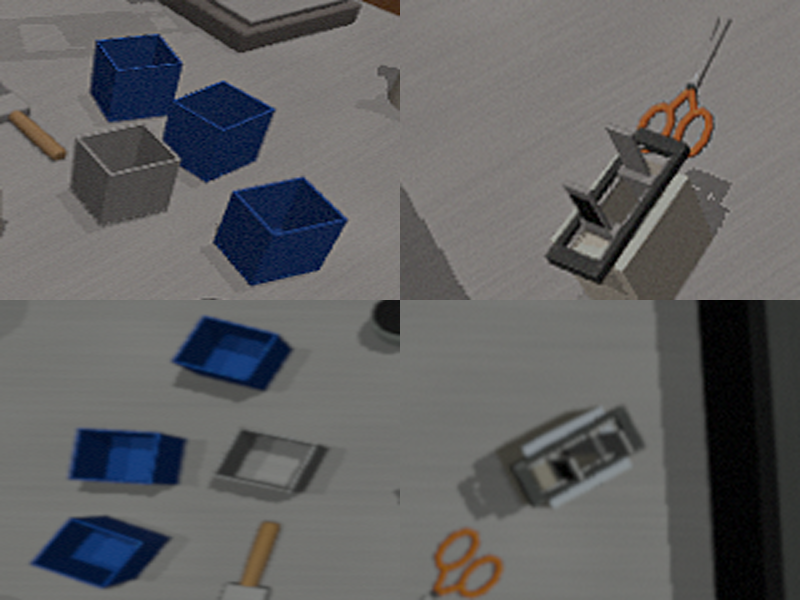

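View pics/scene.png

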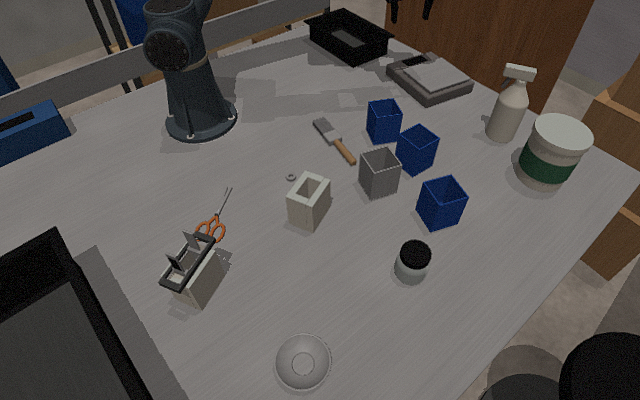

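The steel cup is the grey one at about (0.52, 0.21), scene pixel (378,175). The tongs are on the block at about (0.493, -0.253), scene pixel (186,262). The block at (310,200) is the spare, and there is a loose ring at (291,177). Next I'll estimate the yaws.

```bash
python3 - <<'E'
from h import *
p=imaging.camera_params("scene")
c=lambda u,v:(100+(u-400)/2.5,180+v/2.5)
P=[atz(p,c(*x),.107)[:2] for x in((547,257),(605,278),(690,152),(640,130))]
print(np.round(P,3),np.mean(P,0)); a=(P[0]+P[1]-P[2]-P[3]); print("tongs long axis deg",np.degrees(np.arctan2(a[1],a[0])),np.linalg.norm(a)/2)
c=lambda u,v:(330+u/2.5,80+v/1.875)
P=np.array([atz(p,c(*x),.095)[:2] for x in((72,158),(143,124),(180,158),(107,180))])
print(np.round(P,3),P.mean(0),[np.degrees(np.arctan2(*(P[(i+1)%4]-P[i])[::-1])) for i in range(4)])
o=get_obs(); print(R.from_quat(o["tool_rot"]).as_matrix().round(3))
w=imaging.camera_params("wrist"); print(w["xyz"],rot(w).round(2))
E
```

```text
[[ 0.505 -0.317]
 [ 0.546 -0.292]
 [ 0.491 -0.195]
 [ 0.449 -0.215]] [ 0.4978288  -0.25472798]
tongs long axis deg -60.954829556175504 0.11382462032645381
[[0.505 0.157]
 [0.503 0.25 ]
 [0.567 0.232]
 [0.551 0.156]] [0.53161102 0.19887248] [np.float64(91.06162964325881), np.float64(-15.703895567829596), np.float64(-101.77753274821278), np.float64(178.40789095178235)]
[[ 0.     0.413  0.911]
 [-0.     0.911 -0.413]
 [-1.     0.     0.   ]]
[0.18525267 0.60189381 0.38565318] [[ 0.41  0.87  0.27]
 [ 0.91 -0.4  -0.12]
 [ 0.    0.29 -0.96]]
```

```bash
cat >> h.py <<'E'
def yaw(o=None):
    m=R.from_quat((o or get_obs())["tool_rot"]).as_matrix(); return np.degrees(np.arctan2(m[1,1],m[0,1]))
def plan(x,y,z,psi,n,start=None):
    "rows (mm, deg) from start (x,y,z,psi) or the present pose to the target"
    o=get_obs(); s=np.array(start if start is not None else [*o["position"],yaw(o)]); t=np.array([x,y,z,psi])
    st=(t-s)/n
    for i in range(n):
        a=np.radians(s[3]+st[3]*i); d=st[:3]*1000
        print([[round(-d[2],1),round(d[0]*np.cos(a)+d[1]*np.sin(a),1),round(d[0]*np.sin(a)-d[1]*np.cos(a),1)],[round(-st[3],1),0,0]])
    return t
E
python3 - <<'E'
from h import *
s=plan(.42,.15,.26,0,8); print(); plan(.493,-.253,.26,-61,8,s)
E
```

```text
[[np.float64(-7.4), np.float64(-39.4), np.float64(40.1)], [np.float64(8.2), 0, 0]]
[[np.float64(-7.4), np.float64(-33.2), np.float64(45.3)], [np.float64(8.2), 0, 0]]
[[np.float64(-7.4), np.float64(-26.4), np.float64(49.6)], [np.float64(8.2), 0, 0]]
[[np.float64(-7.4), np.float64(-19.1), np.float64(52.8)], [np.float64(8.2), 0, 0]]
[[np.float64(-7.4), np.float64(-11.4), np.float64(55.0)], [np.float64(8.2), 0, 0]]
[[np.float64(-7.4), np.float64(-3.4), np.float64(56.1)], [np.float64(8.2), 0, 0]]
[[np.float64(-7.4), np.float64(4.6), np.float64(56.0)], [np.float64(8.2), 0, 0]]
[[np.float64(-7.4), np.float64(12.6), np.float64(54.7)], [np.float64(8.2), 0, 0]]

[[np.float64(-0.0), np.float64(9.1), np.float64(50.4)], [np.float64(7.6), 0, 0]]
[[np.float64(-0.0), np.float64(15.7), np.float64(48.7)], [np.float64(7.6), 0, 0]]
[[np.float64(-0.0), np.float64(22.1), np.float64(46.2)], [np.float64(7.6), 0, 0]]
[[np.float64(-0.0), np.float64(28.0), np.float64(42.9)], [np.float64(7.6), 0, 0]]
[[np.float64(-0.0), np.float64(33.4), np.float64(38.8)], [np.float64(7.6), 0, 0]]
[[np.float64(-0.0), np.float64(38.3), np.float64(34.0)], [np.float64(7.6), 0, 0]]
[[np.float64(-0.0), np.float64(42.5), np.float64(28.6)], [np.float64(7.6), 0, 0]]
[[np.float64(-0.0), np.float64(45.9), np.float64(22.7)], [np.float64(7.6), 0, 0]]
```

```bash
python3 -m inch '[[87,[-8,-39,40],[8,0,0]],[87,[-8,-33,45],[8,0,0]],[87,[-8,-26,50],[8,0,0]],[87,[-8,-19,53],[8,0,0]],[87,[-8,-11,55],[8,0,0]],[87,[-8,-3,56],[8,0,0]],[87,[-8,5,56],[8,0,0]],[87,[-8,13,55],[8,0,0]]]' 25; python3 - <<'E'
from h import *
plan(.493,-.253,.26,-61,9)
E
```

```text
time: 1.7
position: [0.4269, 0.1431, 0.2671]
tool_rot: [0.503, 0.499, -0.497, 0.501]
ft_force: [1.9, 0.7, 0.1]
grip_width: 0.0871
[[np.float64(0.8), np.float64(7.3), np.float64(44.0)], [np.float64(6.8), 0, 0]]
[[np.float64(0.8), np.float64(12.5), np.float64(42.8)], [np.float64(6.8), 0, 0]]
[[np.float64(0.8), np.float64(17.5), np.float64(41.1)], [np.float64(6.8), 0, 0]]
[[np.float64(0.8), np.float64(22.2), np.float64(38.7)], [np.float64(6.8), 0, 0]]
[[np.float64(0.8), np.float64(26.6), np.float64(35.8)], [np.float64(6.8), 0, 0]]
[[np.float64(0.8), np.float64(30.6), np.float64(32.4)], [np.float64(6.8), 0, 0]]
[[np.float64(0.8), np.float64(34.3), np.float64(28.6)], [np.float64(6.8), 0, 0]]
[[np.float64(0.8), np.float64(37.4), np.float64(24.4)], [np.float64(6.8), 0, 0]]
[[np.float64(0.8), np.float64(40.0), np.float64(19.8)], [np.float64(6.8), 0, 0]]
```

```bash
python3 -m inch '[[87,[1,7,44],[6.8,0,0]],[87,[1,12,43],[6.8,0,0]],[87,[1,17,41],[6.8,0,0]],[87,[1,22,39],[6.8,0,0]],[87,[1,27,36],[6.8,0,0]],[87,[1,31,32],[6.8,0,0]],[87,[1,34,29],[6.8,0,0]],[87,[0,37,24],[6.8,0,0]],[87,[0,40,20],[6.8,0,0]],[87,[0,0,0],[0,0,0]]]'; python3 - <<'E'
from h import *
im,p=cam("wrist"); save("w1",im); o=get_obs(); print(yaw(o),p["xyz"],proj(p,[.493,-.253,.135]))
for d in imaging.tip_of("wrist","tongs"): print(d["pixel"],d["confidence"],atz(p,d["pixel"],.135))
for d in imaging.cut_out("wrist","tongs"):
    print(d["box"],d["confidence"])
E
```

```text
time: 2.95
position: [0.4877, -0.2729, 0.263]
tool_rot: [0.695, 0.159, -0.682, 0.162]
ft_force: [0.6, 0.5, -0.0]
grip_width: 0.0872
-63.627931742189865 [ 0.55586478 -0.23782719  0.4492188 ] (np.float64(300.38706394953164), np.float64(177.5591046865108))
[299.7, 179.4] 0.69 [ 0.49069184 -0.25321762  0.135     ]
[301.4, 174.2, 98.1, 39.2] 0.89
```

View pics/w1.png

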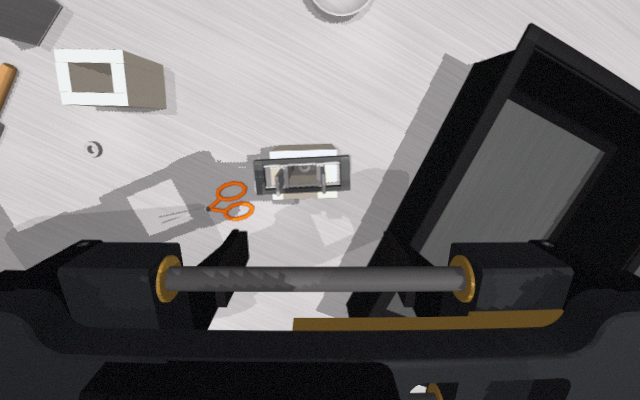

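The wrist view shows the tongs frame centred near (302,175), with the ring visible between its legs. The scissors are at (232,200), the black tray is to the right, and the spare block and loose ring are at upper left. I'll refine the yaw and check the tray height.

```bash
python3 - <<'E'
from h import *
im=cv2.imread("pics/w1.png")
p=imaging.camera_params("wrist")
# rectify a patch of plane z=.107 about the estimate, 0.25 mm per px, axes along tool y (right) and tool z
x0,y0=.491,-.253; a=np.radians(-61); e=np.array([np.cos(a),np.sin(a)]); f=np.array([np.sin(a),-np.cos(a)])
H=[];
q=[(-.08,-.06),(.08,-.06),(.08,.06),(-.08,.06)]
src=np.float32([proj(p,[*(np.array([x0,y0])+u*e+v*f),.107]) for u,v in q])
dst=np.float32([[(u+.08)*5000,(.06-v)*5000] for u,v in q])
out=cv2.warpPerspective(im,cv2.getPerspectiveTransform(src,dst),(800,600),flags=cv2.INTER_CUBIC)
for g in range(0,800,100): cv2.line(out,(g,0),(g,8),(0,0,255),1)
cv2.rectangle(out,(100,190),(700,410),(0,255,0),1)
cv2.imwrite("pics/w1r.png",out)
s=imaging.camera_params("scene")
a1,d1=ray(p,(530,25));a2,d2=ray(s,(50,228))
t=np.linalg.lstsq(np.c_[d1,-d2],a2-a1,rcond=None)[0]; print(a1+t[0]*d1,a2+t[1]*d2)
E
```

```text
[ 0.60488751 -0.27499696  0.36655182] [ 0.59183123 -0.36648451  0.40460914]
```

View pics/w1r.png

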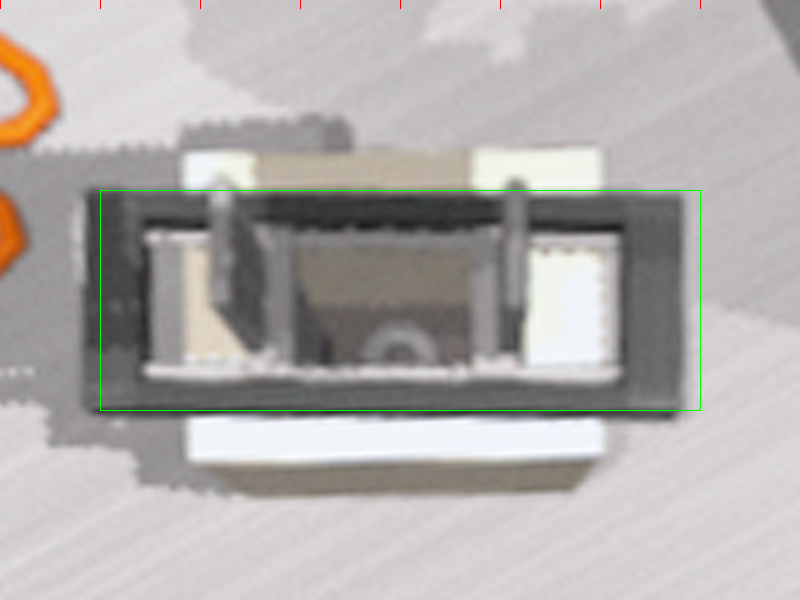

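```bash
python3 - <<'E'
from h import *
p=imaging.camera_params("wrist");t=imaging.camera_params("top")
im=cv2.imread("pics/top.png"); print(im[200:260:15,470:500].mean(2).astype(int))
for z in(0,.05,.1,.15,.2):
    for px in((530,25),(445,170)):
        X=atz(p,px,z); print(z,px,X.round(3),np.round(proj(t,X)))
print(yaw()); plan(.4894,-.2502,.18,-61,2)
E
```

```text
[[114 113 113 111  95  83  81  81  81  79  81  82  80  81  82  80  81  81
   81  80  72  46  15   2   8   5   3   4   1   5]
 [111 110 110 111 108  92  81  79  79  79  80  79  79  79  80  79  79  79
   79  80  78  68  41  13   8   7   2   0   7   4]
 [112 112 112 113 112 108  92  82  78  78  78  80  79  80  80  79  80  81
   79  80  80  79  66  40  10   0   5   7   0   6]
 [112 113 113 113 113 113 109  90  82  81  81  82  81  82  82  82  82  81
   80  82  83  82  80  65  37  10   3   3   3   5]]
0 (530, 25) [ 0.826 -0.459  0.   ] [499.  99.]
0 (445, 170) [ 0.583 -0.463  0.   ] [503. 189.]
0.05 (530, 25) [ 0.796 -0.434  0.05 ] [500. 104.]
0.05 (445, 170) [ 0.58  -0.438  0.05 ] [504. 188.]
0.1 (530, 25) [ 0.766 -0.409  0.1  ] [501. 109.]
0.1 (445, 170) [ 0.577 -0.412  0.1  ] [505. 187.]
0.15 (530, 25) [ 0.736 -0.384  0.15 ] [502. 114.]
0.15 (445, 170) [ 0.574 -0.386  0.15 ] [505. 185.]
0.2 (530, 25) [ 0.705 -0.359  0.2  ] [504. 121.]
0.2 (445, 170) [ 0.571 -0.361  0.2  ] [507. 184.]
-63.47848576928782
[[np.float64(41.4), np.float64(-7.6), np.float64(-5.2)], [np.float64(-1.2), 0, 0]]
[[np.float64(41.4), np.float64(-7.4), np.float64(-5.4)], [np.float64(-1.2), 0, 0]]
```

```bash
python3 -m inch '[[87,[36,-8,-5],[-1.2,0,0]],[87,[36,-8,-6],[-1.2,0,0]],[87,[0,0,0],[0,0,0]]]';python3 - <<'E'
from h import *
print(yaw()); plan(.4894,-.2502,.116,-61,3)
E
```

```text
time: 3.48
position: [0.4906, -0.2443, 0.191]
tool_rot: [0.691, 0.178, -0.677, 0.18]
ft_force: [-0.8, -0.3, -0.2]
grip_width: 0.0871
-60.66065426118607
[[np.float64(25.0), np.float64(1.5), np.float64(1.3)], [np.float64(0.1), 0, 0]]
[[np.float64(25.0), np.float64(1.5), np.float64(1.3)], [np.float64(0.1), 0, 0]]
[[np.float64(25.0), np.float64(1.5), np.float64(1.3)], [np.float64(0.1), 0, 0]]
```

```bash
cat >> h.py <<'E'
def level():
    m=R.from_quat(get_obs()["tool_rot"]).as_matrix(); w=np.cross(m[:,0],[0,0,-1]); return np.degrees(m.T@w).round(2)
E
python3 -m inch '[[87,[20,2,2],[0,-1.1,-0.5]],[87,[20,1,1],[0,0,0]],[87,[18,1,1],[0,0,0]],[87,[0,0,0],[0,0,0]]]';python3 - <<'E'
from h import *
print(yaw(),level()); plan(.4894,-.2502,.116,-61,1)
E
```

```text
time: 3.98
position: [0.4926, -0.2514, 0.1343]
tool_rot: [0.684, 0.178, -0.684, 0.182]
ft_force: [0.1, 0.5, -0.0]
grip_width: 0.0868
-60.515690172035704 [-0.    0.07 -0.3 ]
[[np.float64(18.3), np.float64(-2.6), np.float64(2.2)], [np.float64(0.5), 0, 0]]
```

```bash
python3 -m inch '[[87,[18,-2,2],[0,0,0]],[87,[0,-1,0],[0,0,0]],[60,[0,0,0],[0,0,0]],[45,[0,0,0],[0,0,0]],[30,[0,0,0],[0,0,0]],[30,[0,0,0],[0,0,0]],[30,[0,0,0],[0,0,0]],[30,[0,0,0],[0,0,0]]]' 25;python3 - <<'E'
from h import *
print(yaw(),level()); plan(.4894,-.2502,.116,-61,1)
E
```

```text
time: 4.97
position: [0.4935, -0.2529, 0.1213]
tool_rot: [0.686, 0.175, -0.682, 0.185]
ft_force: [-0.9, 0.9, 2.5]
grip_width: 0.0354
-60.49365647023104 [ 0.   -0.14 -0.92]
[[np.float64(5.3), np.float64(-4.4), np.float64(2.2)], [np.float64(0.5), 0, 0]]
```

```bash
python3 -m inch '[[30,[0,0,0],[0,0,0]],[30,[0,0,0],[0,0,0]]]'; python3 - <<'E'
from h import *
im,p=cam("wrist"); 
c=np.array(proj(p,[.4894,-.2502,.02]));print(c)
ims,ps=cam("scene"); 
x,y=int(c[0]),int(c[1]); x=min(max(x,100),540);y=min(max(y,75),325)
A=cv2.resize(im[y-75:y+75,x-100:x+100],(800,600)); B=cv2.resize(ims[210:310,120:253],(400,300))
A=cv2.resize(A,(400,300)); save("m3",np.hstack([A,B]))
E
```

```text
time: 5.22
position: [0.4935, -0.253, 0.1215]
tool_rot: [0.686, 0.175, -0.681, 0.185]
ft_force: [0.0, 1.0, 0.4]
grip_width: 0.035
[308.99916688 195.37823207]
```

View pics/m3.png

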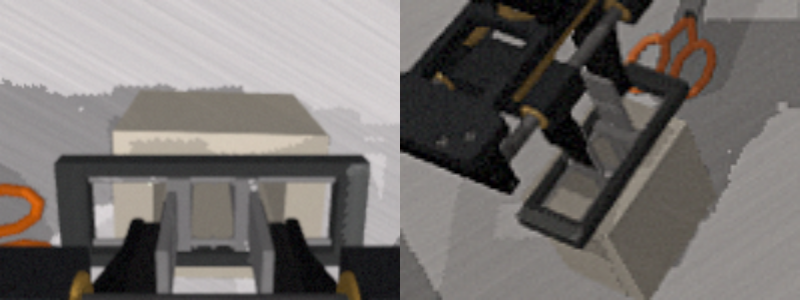

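```bash
python3 - <<'E'
from h import *
C=np.array([.55586478,-.23782719,.4492188])
a=np.radians(-61); e=np.array([np.cos(a),np.sin(a)]); f=np.array([np.sin(a),-np.cos(a)])
X=np.array([*(np.array([.491,-.253])+0*e-.0116*f),.107]); Y=C+(X-C)*(.022-C[2])/(.107-C[2])
d=Y[:2]-np.array([.4894,-.2502]); print(Y,"along y",d@e,"along x",d@f)
E
```

```text
[ 0.48755448 -0.24974799  0.022     ] along y -0.001290064737285359 along x 0.0013949828662876873
```

```bash
python3 -m inch '[[30,[-15,0,0],[0,0,0]],[30,[-25,0,0],[0,0,0]],[30,[-30,0,0],[0,0,0]],[30,[-35,0,0],[0,0,0]],[30,[-35,0,0],[0,0,0]],[30,[-35,0,0],[0,0,0]],[30,[-30,0,0],[0,0,0]],[30,[-10,0,0],[0,0,0]],[30,[0,0,0],[0,0,0]]]'; python3 - <<'E'
from h import *
print(yaw(),level())
ims,ps=cam("scene"); im,p=cam("wrist");t,_=cam("top")
o=get_obs()["position"]; c=np.array(proj(ps,[o[0],o[1],o[2]-.1])).astype(int); print(c)
A=cv2.resize(ims[c[1]-90:c[1]+60,c[0]-100:c[0]+100],(800,600),interpolation=cv2.INTER_CUBIC)
save("m4",A)
for d in imaging.cut_out("scene","spacer"): print(d["box"],d["confidence"])
E
```

```text
time: 6.45
position: [0.4886, -0.2477, 0.3457]
tool_rot: [0.685, 0.176, -0.683, 0.183]
ft_force: [-0.1, 0.9, -1.1]
grip_width: 0.0346
-60.517749678615175 [-0.   -0.05 -0.59]
[166 207]
[168.2, 207.8, 11.0, 9.4] 0.51
```

View pics/m4.png

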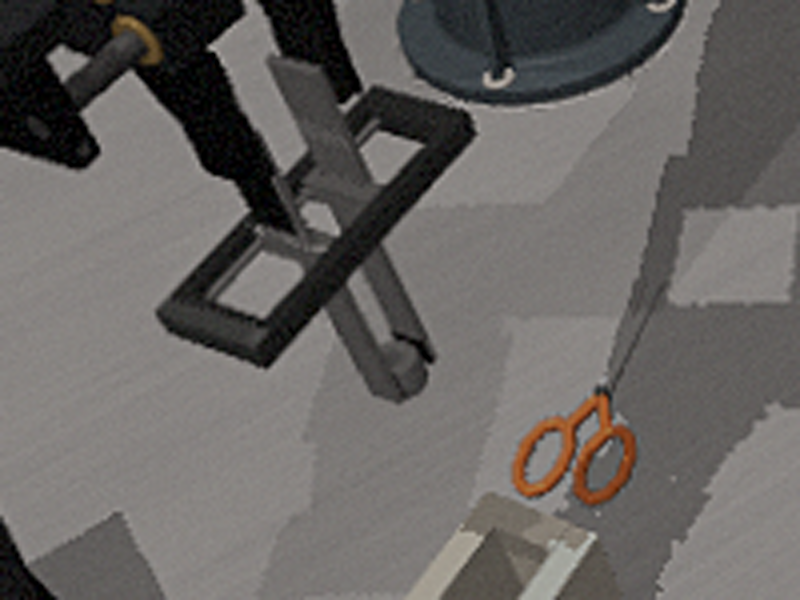

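The ring is held between the leg ends (crop pixel 405,370). While still here, I'll get the cup's yaw from the first images.

```bash
python3 - <<'E'
from h import *
o=[]
for n in("scene","top"):
    im=cv2.imread(f"pics/{n}.png"); p=imaging.camera_params(n)
    q=[(-.06,-.06),(.06,-.06),(.06,.06),(-.06,.06)]
    src=np.float32([proj(p,[.52+u,.212+v,.095]) for u,v in q]); dst=np.float32([[(u+.06)/.12*400,(.06-v)/.12*400] for u,v in q])
    w=cv2.warpPerspective(im,cv2.getPerspectiveTransform(src,dst),(400,400),flags=cv2.INTER_CUBIC)
    b=cv2.boxPoints(((200,200),(240,240),10)); cv2.polylines(w,[b.astype(int)],True,(0,255,0),1); o.append(w)
cv2.imwrite("pics/cup.png",np.hstack(o))
E
```

```text
(no output)
```

View pics/cup.png

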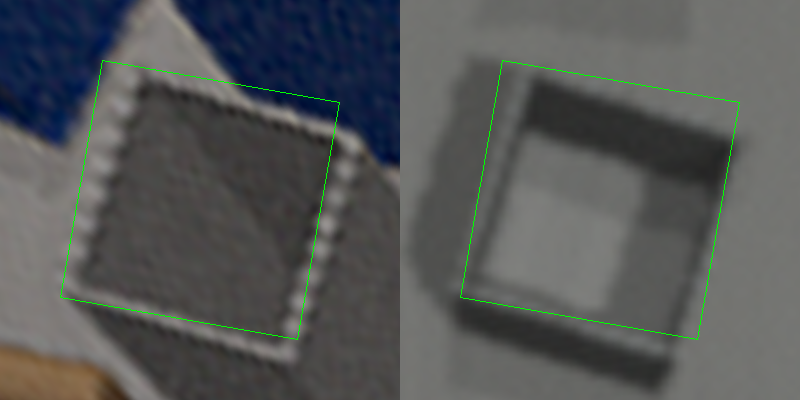

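```bash
python3 - <<'E'
from h import *
plan(.5226,.21,.335,-16,11)
E
```

```text
[[np.float64(0.8), np.float64(-34.7), np.float64(-23.2)], [np.float64(-4.0), 0, 0]]
[[np.float64(0.8), np.float64(-32.9), np.float64(-25.6)], [np.float64(-4.0), 0, 0]]
[[np.float64(0.8), np.float64(-31.0), np.float64(-27.8)], [np.float64(-4.0), 0, 0]]
[[np.float64(0.8), np.float64(-29.0), np.float64(-30.0)], [np.float64(-4.0), 0, 0]]
[[np.float64(0.8), np.float64(-26.8), np.float64(-31.9)], [np.float64(-4.0), 0, 0]]
[[np.float64(0.8), np.float64(-24.5), np.float64(-33.8)], [np.float64(-4.0), 0, 0]]
[[np.float64(0.8), np.float64(-22.0), np.float64(-35.4)], [np.float64(-4.0), 0, 0]]
[[np.float64(0.8), np.float64(-19.5), np.float64(-36.9)], [np.float64(-4.0), 0, 0]]
[[np.float64(0.8), np.float64(-16.8), np.float64(-38.1)], [np.float64(-4.0), 0, 0]]
[[np.float64(0.8), np.float64(-14.1), np.float64(-39.2)], [np.float64(-4.0), 0, 0]]
[[np.float64(0.8), np.float64(-11.3), np.float64(-40.1)], [np.float64(-4.0), 0, 0]]
```

```bash
python3 -m inch '[[30,[0,-17,-12],[-2,0,0]],[30,[1,-34,-24],[-4,0,0]],[30,[1,-32,-26],[-4,0,0]],[30,[1,-30,-29],[-4,0,0]],[30,[1,-28,-31],[-4,0,0]],[30,[1,-25,-33],[-4,0,0]],[30,[1,-23,-35],[-4,0,0]],[30,[1,-20,-36],[-4,0,0]],[30,[1,-18,-37],[-4,0,0]],[30,[1,-15,-38],[-4,0,0]],[30,[0,-7,-20],[-3,0,0]],[30,[0,0,0],[0,0,0]]]'; python3 - <<'E'
from h import *
print(yaw(),level()); plan(.5226,.21,.29,-16,2)
E
```

```text
time: 8.15
position: [0.5056, 0.1934, 0.3244]
tool_rot: [-0.565, -0.425, 0.573, -0.414]
ft_force: [-0.2, -0.2, -1.0]
grip_width: 0.0348
-17.14483574240035 [-0.   -0.01  1.12]
[[np.float64(17.2), np.float64(5.7), np.float64(-10.4)], [np.float64(-0.6), 0, 0]]
[[np.float64(17.2), np.float64(5.8), np.float64(-10.4)], [np.float64(-0.6), 0, 0]]
```

```bash
python3 -m inch '[[30,[20,6,-11],[-0.6,0,0.6]],[30,[20,6,-11],[-0.6,0,0.5]],[30,[20,0,0],[0,0,0]],[30,[0,0,0],[0,0,0]]]'; python3 - <<'E'
from h import *
print(yaw(),level()); plan(.5226,.21,.25,-16,1)
ims,ps=cam("scene"); t,pt=cam("top"); o=get_obs()["position"]
print(proj(ps,[o[0],o[1],o[2]+.013-.11]))
for n in("scene","top"):
    for d in imaging.tip_of(n,"tongs_tip"): print(n,d["pixel"],d["confidence"],atz(imaging.camera_params(n),d["pixel"],o[2]+.0135-.124))
c=np.array(proj(ps,[.52,.21,.13])).astype(int); save("m5",cv2.resize(ims[c[1]-75:c[1]+75,c[0]-100:c[0]+100],(800,600),interpolation=cv2.INTER_CUBIC)); print(c)
E
```

```text
time: 8.65
position: [0.5206, 0.2101, 0.2615]
tool_rot: [-0.563, -0.426, 0.566, -0.426]
ft_force: [-1.3, -0.2, -1.5]
grip_width: 0.035
-15.964893400865583 [0.   0.18 0.17]
[[np.float64(11.5), np.float64(1.9), np.float64(-0.4)], [np.float64(0.0), 0, 0]]
(np.float64(384.66942002833196), np.float64(133.73082302193404))
scene [379.9, 140.3] 0.55 [0.52098535 0.19957205 0.15311588]
top [232.5, 205.0] 0.72 [0.51781706 0.21194994 0.15311588]
[381 146]
```

View pics/m5.png

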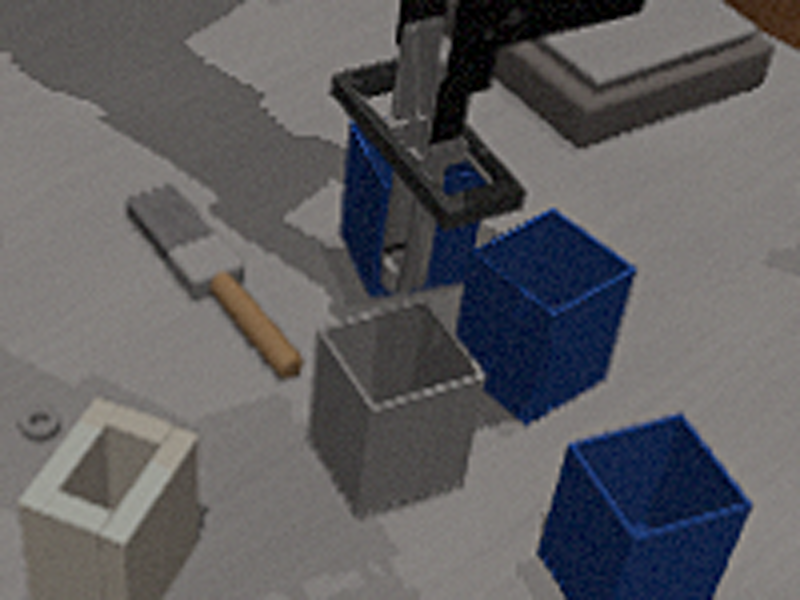

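The ring is still between the legs, at about (395,265), over the open steel cup with its rim centred near (400,355). The frame is parallel to the cup's walls, so I'll descend.

```bash
python3 -m inch '[[30,[12,2,0],[0,0.1,0.1]],[30,[22,0,0],[0,0,0]],[30,[22,0,0],[0,0,0]],[30,[22,0,0],[0,0,0]],[30,[18,0,0],[0,0,0]],[30,[8,0,0],[0,0,0]],[30,[0,0,0],[0,0,0]]]'; python3 - <<'E'
from h import *
print(yaw(),level()); plan(.5226,.21,.1215,-16,1)
E
```

```text
time: 9.72
position: [0.5291, 0.2096, 0.1589]
tool_rot: [0.569, 0.423, -0.561, 0.428]
ft_force: [0.4, -0.4, -1.4]
grip_width: 0.0347
-16.046337910781933 [ 0.   -0.32 -0.74]
[[np.float64(37.4), np.float64(-6.3), np.float64(1.4)], [np.float64(-0.0), 0, 0]]
```

```bash
python3 -m inch '[[30,[12,-4,1],[0,-0.3,-0.7]],[30,[10,-2,0],[0,0,0]],[30,[6,-1,0],[0,0,0]],[30,[0,0,0],[0,0,0]]]'; python3 - <<'E'
from h import *
print(yaw(),level()); plan(.5226,.21,.1215,-16,1)
E
```

```text
time: 10.22
position: [0.5229, 0.2109, 0.1303]
tool_rot: [0.566, 0.425, -0.564, 0.426]
ft_force: [-0.3, -0.2, -1.7]
grip_width: 0.0352
-16.04269007264588 [ 0.   -0.08 -0.16]
[[np.float64(8.8), np.float64(-0.1), np.float64(1.0)], [np.float64(-0.0), 0, 0]]
```

```bash
python3 -m inch '[[30,[4,0,0],[0,0,0]],[30,[3,0,0],[0,0,0]],[30,[2,0,0],[0,0,0]],[30,[0,0,0],[0,0,0]],[30,[0,0,0],[0,0,0]]]'; python3 - <<'E'
from h import *
print(yaw(),level())
E
```

```text
time: 10.85
position: [0.5238, 0.2111, 0.1219]
tool_rot: [0.567, 0.425, -0.563, 0.426]
ft_force: [-0.4, -0.7, -2.2]
grip_width: 0.0349
-16.038388771011945 [ 0.   -0.14 -0.27]
```

```bash
for i in 1 ; do python3 -m inch '[[30,[2,0,0],[0,0,0]],[30,[0,0,0],[0,0,0]]]'; python3 -m inch '[[30,[2,0,0],[0,0,0]],[30,[0,0,0],[0,0,0]]]'; done
```

```text
time: 11.1
position: [0.5238, 0.2115, 0.1217]
tool_rot: [0.567, 0.425, -0.563, 0.426]
ft_force: [-0.5, -0.4, -2.3]
grip_width: 0.0348
time: 11.35
position: [0.5239, 0.2117, 0.1215]
tool_rot: [0.567, 0.424, -0.562, 0.426]
ft_force: [-0.1, -0.4, -0.2]
grip_width: 0.0346
```

```bash
python3 -m inch '[[30,[3,0,0],[0,0,0]],[30,[0,0,0],[0,0,0]]]'; python3 -m inch '[[30,[3,0,0],[0,0,0]],[30,[1,0,0],[0,0,0]]]'; python3 - <<'E'
from h import *
print(level())
ims,ps=cam("scene"); c=np.array(proj(ps,[.52,.21,.11])).astype(int); save("m6",cv2.resize(ims[c[1]-60:c[1]+60,c[0]-80:c[0]+80],(800,600),interpolation=cv2.INTER_CUBIC))
E
```

```text
time: 11.6
position: [0.5239, 0.212, 0.1213]
tool_rot: [0.568, 0.424, -0.562, 0.426]
ft_force: [0.3, 0.6, -2.3]
grip_width: 0.035
time: 11.85
position: [0.5244, 0.2122, 0.1211]
tool_rot: [0.568, 0.424, -0.561, 0.427]
ft_force: [-3.3, -1.7, 7.8]
grip_width: 0.0349
[ 0.   -0.3  -0.48]
```

View pics/m6.png

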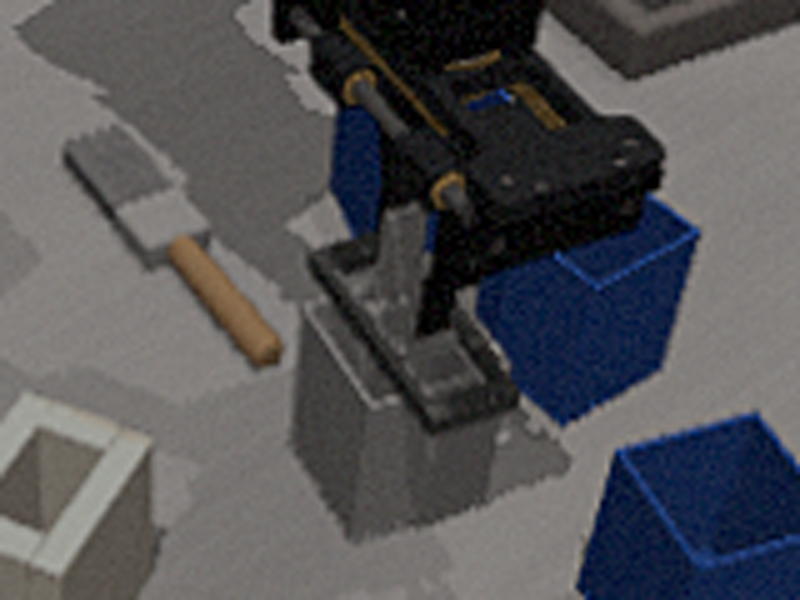

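Frame rests on the rim (contact force up, height matches). Now I'll release and retreat straight up.

```bash
python3 -m inch '[[45,[0,0,0],[0,0,0]],[55,[0,0,0],[0,0,0]],[70,[0,0,0],[0,0,0]],[87,[0,0,0],[0,0,0]],[87,[0,0,0],[0,0,0]],[87,[0,0,0],[0,0,0]],[87,[0,0,0],[0,0,0]],[87,[0,0,0],[0,0,0]]]'; python3 - <<'E'
from h import *
print(yaw(),level())
im,p=cam("wrist"); save("w7",im)
for d in imaging.tip_of("wrist","tongs"): print(d["pixel"],d["confidence"],atz(p,d["pixel"],.135))
E
```

```text
time: 12.9
position: [0.5252, 0.2122, 0.1193]
tool_rot: [0.568, 0.424, -0.561, 0.427]
ft_force: [0.5, 0.1, -0.9]
grip_width: 0.0864
-16.03221285572056 [ 0.   -0.32 -0.51]
[315.7, 248.7] 0.71 [0.52394226 0.20562743 0.135     ]
```

```bash
python3 -m inch '[[87,[-8,0,0],[0,0,0]],[87,[-15,0,0],[0,0,0]],[87,[-20,0,0],[0,0,0]],[87,[-30,0,0],[0,0,0]],[87,[-40,0,0],[0,0,0]],[87,[-40,0,0],[0,0,0]],[87,[-20,0,-30],[0,0,0]],[87,[0,0,-50],[0,0,0]],[87,[0,0,-50],[0,0,0]],[87,[0,0,0],[0,0,0]]]'; python3 - <<'E'
from h import *
ims,ps=cam("scene"); im,p=cam("wrist"); t,pt=cam("top")
for n,q in(("scene",ps),("top",pt),("wrist",p)):
    for k,z in(("tongs",.135),("spacer",.003)):
        for d in imaging.tip_of(n,k): print(n,k,d["pixel"],d["confidence"],atz(q,d["pixel"],z))
c=np.array(proj(ps,[.52,.21,.08])).astype(int); A=cv2.resize(ims[c[1]-60:c[1]+60,c[0]-53:c[0]+53],(400,450),interpolation=cv2.INTER_CUBIC)
c=np.array(proj(pt,[.52,.21,.08])).astype(int); B=cv2.resize(t[c[1]-60:c[1]+60,c[0]-53:c[0]+53],(400,450),interpolation=cv2.INTER_CUBIC)
save("m8",np.hstack([A,B]))
E
```

```text
time: 14.25
position: [0.5614, 0.3396, 0.3122]
tool_rot: [0.574, 0.422, -0.557, 0.428]
ft_force: [-0.8, 0.1, -0.7]
grip_width: 0.087
scene tongs [382.8, 145.3] 0.67 [0.52332575 0.20889503 0.135     ]
top tongs [237.9, 204.2] 0.59 [0.52073811 0.20369592 0.135     ]
wrist tongs [313.5, 272.4] 0.74 [0.52343   0.2020292 0.135    ]
wrist spacer [311.4, 232.6] 0.62 [0.52382998 0.20996383 0.003     ]
```

View pics/m8.png

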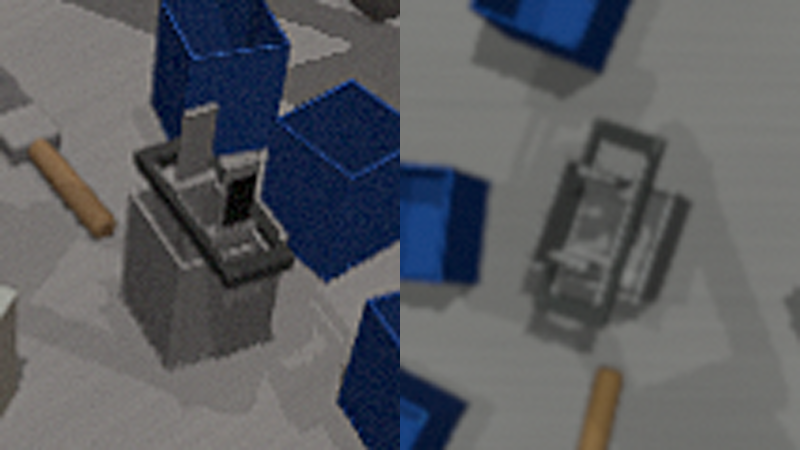

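The tongs stand upright with their frame across the rim. The spacer is detected inside the cup near its axis, and the arm is clear.

```bash
python3 -c "
from rig import robot; print(robot.hand_in())"
```

```text
the job is handed in; nothing more can be done
None
```

I squeezed the tongs at 25 N and lifted the spacer out of the well. I lowered it into the grey steel cup until the frame rested on the rim, then let go, backed off and handed in at about 14.3 s. No verdict is reported.

- **Tongs:** in the last pictures they stand upright with the frame across the rim. The three cameras put their origin within about 6 mm of my cup estimate of (0.522, 0.208).
- **Spacer:** the wrist camera placed it about 2 mm from the cup's axis, taking it to be on the floor. The scene and top cameras did not report it. Confidence was only 0.62.
- **Disagreements:** the finger opening read about 35 mm while holding the spacer, against the 38 mm stated, but pictures after the lift and above the cup both showed it gripped. The leg-tip readings from two cameras above the cup differed by about 12 mm, so I relied on the measured tool pose.

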